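Lock a ticket holder into the slotted counter rail

ROBOT

A 6-joint arm with a two-finger parallel gripper is mounted at the origin on the work surface. World frame = base frame: x ahead of the robot, y to its left, z up, the work surface at z = 0. Lengths are in m, angles in degrees, forces in N, time in s.
With the tool pointing down it reaches from about 0.25 to 0.725 m from the base axis. Payload 9.7 kg.
Tool frame: the origin (TCP) lies between the finger pads, 19 mm behind the fingertips; this is the grasp point; z points along the fingers, y is the line along which they close (so a half turn about z gives the same grasp; the last joint's range is limited). The gripper opens to 85 mm and grips with 20 to 120 N. Pads are 22 mm wide; open, the fingers measure 114 mm over their backs; the gripper's body (76 mm by 85 mm) begins 54 mm behind the grasp point. The pads swing forward as they close: fully open they stand 13 mm farther back than shut.
Start: joints at [66.119, 4.979, 10.078, 95.1, 0, 90], TCP at [0.223, 0.503, 0.25] pointing down, gripper open.
Joint ranges: [-179.16, 179.16], [-48.56, 103.87], [-65.8, 70.77], [-126.05, 130.52], [-82.76, 87.17], [-180, 180]. Speed limits (degrees/s): [127.2, 127.2, 147.25, 180, 180, 180].

INTERFACE

Orientations are given as [roll, pitch, yaw] about the fixed x, y, z axes, in that order (R = Rz(yaw) Ry(pitch) Rx(roll)).
In Python, from workcell import bot, camera, camera_model, ticket gives the robot as it stands.
- The arm moves only by the tool send_rows, never from a script. Its argument "targets" is text: rows parted by semicolons, each of 5 numbers parted by spaces: the shift along the tool's x, y, z in mm, then the turn about the tool's z in degrees, then the closure in counts, from 0 (fully open) to 255 (shut). A call has 1 to 20 rows; each row is the pose to reach, as a shift and turn from the pose commanded when the call began, along the tool's axes at that moment; what a row does not reach only later rows make up. A row lasts 1/8 s, in which the tool goes at most 62.5 mm and 10.7 degrees, less where a joint would pass 70% of its speed; a pose out of reach is approached as far as the arm can. A call with a gripper value outside its range is refused whole. The fingers move at their own pace and stop on an object; "newtons" is the grip in N (left out, the last holds). Time passes only in rows, so rows that repeat a pose let the fingers close. It gives the time, the measured TCP pose, the force, the opening and the grip force at its end, in the units of the state.
- bot.get_obs(): the state, without advancing time (a new reading comes with each control period).
- camera(name): name is "side" or "top" or "wrist"; returns the picture (420x560x3 uint8, blue, green, red); there is no depth.
- camera_model(name): a dict with "K" (3x3 intrinsics, pixels), "pose" (4x4, takes a point from camera to world coordinates); the wrist camera has in their place "T_tool_cam" (4x4, takes a point from camera to tool coordinates, whose origin is the TCP and whose axes are the flange's). Camera axes: x right, y down, z forward; pixel columns grow to the right and rows downward; lengths in m; the calibration is good to about 2 mm. A picture is of the moment at which its call begins: read the wrist's pose just before it. camera_model takes no time and is no camera call.
- ticket.job_done(): hands the job in; it is judged then, once.
The state is a dict: "time": time; "q": joint angles; "qd": joint speeds; "joint_efforts": joint torques, N m; "ee_pos": TCP position; "tcp_rot": TCP orientation; "wrist_force": force on the tool from outside, world axes, zero at the start; "torque": the same for the moment, N m; "opening": finger opening in m; "grasp_force": force on a finger pad.
Only numpy, scipy, OpenCV 4.12 (cv2) and the standard library are available. Lean on these libraries where they do the work, as an engineer would, in place of code of your own. Each camera call takes 0.05 s, during which the arm holds its last target. There are 200 camera calls.

TASK

Take the red ticket holder out of the wooden stand and fit it to the slotted aluminium rail at the brass marker: lower its hammer-head foot lengthwise through the slot, push it down gently against the sprung strip, and turn it a quarter turn so that the foot catches under both lips. Leave it locked there upright with the red card in line with the rail, and leave the white holder, the box of chocolates and the jar where they are.

Things in the scene. Friction and masses are not known exactly. Their poses are not given: they have to be found in the camera images.
- red_holder: Loose ticket holder, red card, about 0.1 kg, upright in a pocket of the stand. Origin: centre of its foot's underside, z up; same after a half turn. Heights over origin in mm: steel hammer-head foot, 26 long (x), 12 wide (y), 0-6; neck 9 across, 6-13; collar 36 across, 13-17; black grip block 16 (x) by 26 (y), 17-47; card 3 thick (x), 60 wide (y), 45-82, so the foot lies across the card.
- red_grip (a point): Point on the red holder's axis in its grip block, 41 mm over the holder's origin, axes as the holder's. Pinch the block here across x (16 mm wide) from above, the card standing between the fingers: with the TCP here the fingertips clear the collar.
- white_holder: Loose holder of the same make with a white card, in the other pocket of the stand. Bystander, to be left there.
- stand: Fixed wooden stand, 70 mm (x) by 150 mm (y) by 30 mm high; origin: centre of its underside. Two pockets at y = -45 and +45 mm, 32 (x) by 18 mm, 20 deep. A holder hangs in each by its collar on the stand's top, its origin 17 mm over the table, foot along the stand's x within 0.1 rad.
- rail: Slotted rail, 30 mm high. Dark base plate 66 (x) by 310 (y) by 4 mm, fixed; origin: centre of its underside. On it an aluminium channel 42 wide, 280 long, with a 14 mm slot along y mid-top between lips 4 thick (undersides at 26 mm); inside 34 wide. The channel is set up to 8 mm to either side (x) of the plate's middle, not measured: find the slot by sight or light touch; the foot has 1 mm a side.
- strip_top (a point): Top of the black sprung strip at rest in the channel, mid-rail, 7 mm below the rail's top (23 over its origin). It gives straight down, pushing back 5.5 N and 1 N more per mm. The foot can turn under the lips once it has pushed it down over 3 mm (8.5 N); at 6 mm (11.5 N) the collar meets the rail, hard. Let go, it lifts a turned foot against the lips. Over 25 N before the turn is done is rough.
- mark (a point): Where to fit the holder along the rail: point over the middle of the base plate, level with the rail's top (30 mm), between two brass marker blocks at the plate's edges. Axes as the rail's (y along the slot). The blocks are 18 x 18 x 8 mm high, centred 42 mm to either side; the slot may lie up to 8 mm to either side (x) of this point.
- gift_box: Loose open box of nine chocolates, 110 x 110 x 28 mm, bystander. Origin: centre of its underside.
- jar: Loose amber jar with brass lid, 68 mm across, 110 mm high, bystander. Origin: centre of its underside.
Mind the look-alikes: they are no part of the job. What is meant by the red_holder is not purple, and is the larger of those in its own colour.

How it is judged (in metres and radians):
On the way, in this order (a step that is already met when the one before it is completed fails the run):
1. the foot lies lengthwise in the slot at the marker, pressed down until it is below the lips (z of red_holder in the frame of rail below 0.0205 m and angle between the x axis of red_holder and the y axis of rail, either way round below 0.2 rad and angle between red_holder's own z axis and vertical below 0.12 rad and x of red_holder in the frame of mark between -0.013 and 0.013 m and y of red_holder in the frame of mark between -0.015 and 0.015 m), for 0.1 s.
2. the holder is turned a quarter turn with the foot under the lips (z of red_holder in the frame of rail below 0.022 m and angle between the x axis of red_holder and the x axis of rail, either way round below 0.25 rad and x of red_holder in the frame of mark between -0.013 and 0.013 m and y of red_holder in the frame of mark between -0.015 and 0.015 m), for 0.1 s.
At the end, for the whole second after the job is handed in: Red holder released, at rest in the rail, foot under both lips (origin 16-22 mm over the rail origin), card in line with the rail within 0.25 rad, upright within 0.12 rad, within 15 mm of the mark along and 13 mm across the slot; white holder within 15 mm, box and jar within 20 mm of their starts (all of step 2 and z of red_holder in the frame of rail above 0.016 m and angle between red_holder's own z axis and vertical below 0.12 rad and linear speed of red_holder below 0.02 m/s and contact force between the fingers and red_holder below 0.1 N and distance of white_holder from where it was at the start of the episode below 0.015 m and distance of each of gift_box, jar from where it was at the start of the episode below 0.02 m); the robot touches nothing.
It fails at once if the red holder pressed against the rail or its strip with more than 25 N before it is turned to lock (contact force between red_holder and rail above 25 N and angle between the x axis of red_holder and the x axis of rail, either way round above 0.25 rad).
It fails at once if the white holder lifted or moved more than 15 mm (distance of white_holder from where it was at the start of the episode above 0.015 m).
It fails at once if the box of chocolates pushed more than 20 mm (distance of gift_box from where it was at the start of the episode above 0.02 m).
It fails at once if the jar pushed more than 20 mm (distance of jar from where it was at the start of the episode above 0.02 m).
It also fails if it takes over 72 s, if anything falls off the work surface, if the arm or the gripper's body presses on something with over 40 N, if the wrist force passes 120 N, or if a joint passes its speed limit or range.

## Working session

There is one attempt and no reset: what is moved stays moved. The work goes in short steps, Python scripts to look and compute and a tool call to move; the robot and the scene stay as the last step left them, time stands still between calls to the robot, and variables do not carry over. Pictures are saved under pics/ and viewed, at most 10 in all, crops included, and the job is handed in when it is done.

Besides the shell and the picture viewer there is one more tool, called after "Call:" as name(argument=value, ...), one argument or row to a line, values as JSON. send_rows: Moves the arm, as the interface text tells. Its arguments: {"type":"object","properties":{"targets":{"type":"string"},"newtons":{"type":"number"}},"required":["targets"]}

```bash
mkdir -p pics; ls; python3 - <<'E'
from workcell import bot,camera,camera_model
import cv2,numpy as np
o=bot.get_obs();print(o)
for n in("top","side"):
    cv2.imwrite(f"pics/{n}0.png",camera(n)); m=camera_model(n); print(n,np.round(m["K"],1).tolist(),np.round(m["pose"],4).tolist())
print(np.round(camera_model("wrist")["T_tool_cam"],4).tolist(),np.round(camera_model("wrist")["K"],1).tolist())
E
```

```text
pics
{'time': 0.0, 'q': array([ 6.61188073e+01,  5.00997231e+00,  1.00334590e+01,  9.50990943e+01,
       -1.46053726e-03,  9.00015959e+01]), 'qd': array([ 0.08697177,  0.03855664, -0.09304909, -0.02914624,  0.01706367,
        0.02215119]), 'joint_efforts': array([ 2.12947598e-03, -5.20387602e+01,  4.64807582e+01,  1.62677479e-02,
        6.14658848e-05, -1.37390481e-05]), 'ee_pos': array([0.22258452, 0.50271922, 0.24928496]), 'tcp_rot': array([-1.79924392e+02,  1.46264200e-03,  1.56117213e+02]), 'wrist_force': array([ 0.13388745, -0.30278268, -0.32260408]), 'torque': array([-0.03485746, -0.0354111 , -0.02925534]), 'grasp_force': 0.0, 'opening': 0.08539229579019499}
top [[411.3, 0.0, 281.6], [0.0, 411.3, 214.8], [0.0, 0.0, 1.0]] [[-0.115, -0.9695, 0.2163, 0.297], [-0.9934, 0.1123, -0.0249, 0.0076], [-0.0002, -0.2177, -0.976, 1.0501], [0.0, 0.0, 0.0, 1.0]]
side [[407.2, 0.0, 273.7], [0.0, 407.2, 213.0], [0.0, 0.0, 1.0]] [[0.724, -0.4603, 0.5137, 0.0527], [-0.6897, -0.4711, 0.5499, -0.4852], [-0.0111, -0.7525, -0.6585, 0.647], [0.0, 0.0, 0.0, 1.0]]
[[0.0004, -0.9489, -0.3157, 0.0818], [1.0, -0.0001, 0.0013, 0.0005], [-0.0012, -0.3157, 0.9489, -0.1252], [0.0, 0.0, 0.0, 1.0]] [[312.9, 0.0, 280.1], [0.0, 312.9, 210.1], [0.0, 0.0, 1.0]]
```

View pics/top0.png

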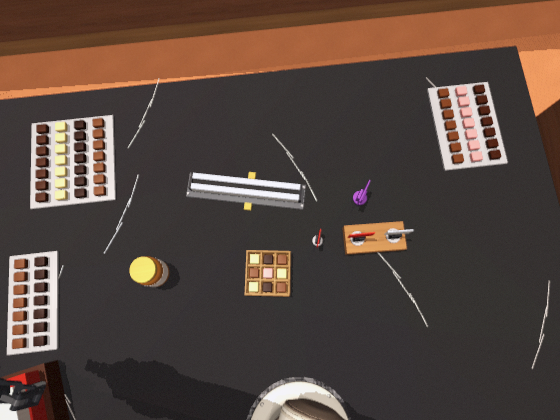

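View pics/side0.png

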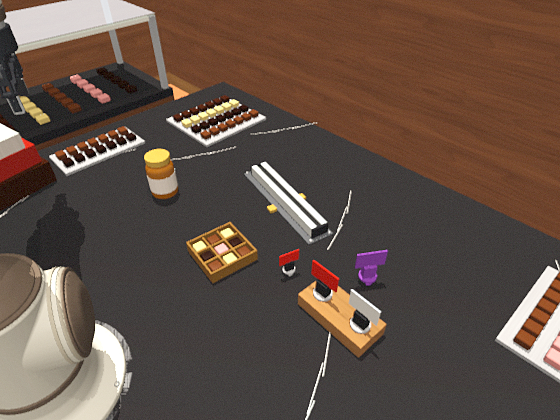

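Candidates for the red holder in the top view: the red card in the stand (360,236), a small red one loose (319,238), a purple one (362,196) and a white one in the stand (400,232). I choose the one in the stand, which is larger and red. I'll measure it and check it in a close crop.

```bash
cat > h.py <<'E'
from workcell import bot,camera,camera_model
import cv2,numpy as np
from scipy.spatial.transform import Rotation as R
def cam(n):
    o=bot.get_obs(); m=camera_model(n); K=np.array(m["K"])
    if n=="wrist":
        T=np.eye(4);T[:3,:3]=R.from_euler("xyz",o["tcp_rot"],degrees=True).as_matrix();T[:3,3]=o["ee_pos"]
        P=T@np.array(m["T_tool_cam"])
    else: P=np.array(m["pose"])
    return camera(n),K,P,o
def plane(uv,z,K,P):
    uv=np.atleast_2d(uv).astype(float)
    d=np.c_[uv,np.ones(len(uv))]@np.linalg.inv(K).T@P[:3,:3].T
    return P[:3,3]+d*((z-P[2,3])/d[:,2])[:,None]
def blobs(mask,amin):
    cs,_=cv2.findContours(mask.astype(np.uint8),cv2.RETR_EXTERNAL,cv2.CHAIN_APPROX_NONE)
    return [c for c in cs if cv2.contourArea(c)>=amin]
E
python3 - <<'E'
from h import *
im,K,P,o=cam("top")
hsv=cv2.cvtColor(im,cv2.COLOR_BGR2HSV);H,S,V=cv2.split(hsv)
def show(name,m,a,z,roi):
    mm=np.zeros_like(m);x0,y0,x1,y1=roi;mm[y0:y1,x0:x1]=m[y0:y1,x0:x1]
    for c in blobs(mm,a):
        r=cv2.minAreaRect(c);w=plane(cv2.boxPoints(r),z,K,P);e=w[1]-w[0] if np.linalg.norm(w[1]-w[0])>np.linalg.norm(w[2]-w[1]) else w[2]-w[1]
        print(name,np.round(r[0]),np.round(w.mean(0),4),"len",np.round([np.linalg.norm(w[1]-w[0]),np.linalg.norm(w[2]-w[1])],4),"dir",np.degrees(np.arctan2(e[1],e[0])).round(1))
red=((H<8)|(H>172))&(S>170)&(V>120)
show("red",red,8,.099,(290,180,420,280))
show("brass",(H>18)&(H<32)&(S>140)&(V>120),15,.008,(180,160,320,220))
show("stand",(H>8)&(H<20)&(S>120)&(V>100),200,.03,(330,200,420,280))
show("alu",(V>150)&(S<60),100,.03,(180,160,320,220))
cv2.imwrite("pics/crop.png",cv2.resize(im[160:270,290:430],None,fx=5,fy=5,interpolation=cv2.INTER_CUBIC))
E
```

```text
red [361. 234.] [ 0.4396 -0.1961  0.099 ] len [0.0621 0.0071] dir -90.8
brass [252. 175.] [0.6446 0.048  0.008 ] len [0.0186 0.0167] dir -96.6
stand [375. 237.] [ 0.4396 -0.2437  0.03  ] len [0.1567 0.0736] dir -92.3
alu [244. 191.] [0.5958 0.0699 0.03  ] len [0.0171 0.2795] dir -103.1
alu [246. 181.] [0.6234 0.0641 0.03  ] len [0.0167 0.2802] dir -103.1
```

View pics/crop.png

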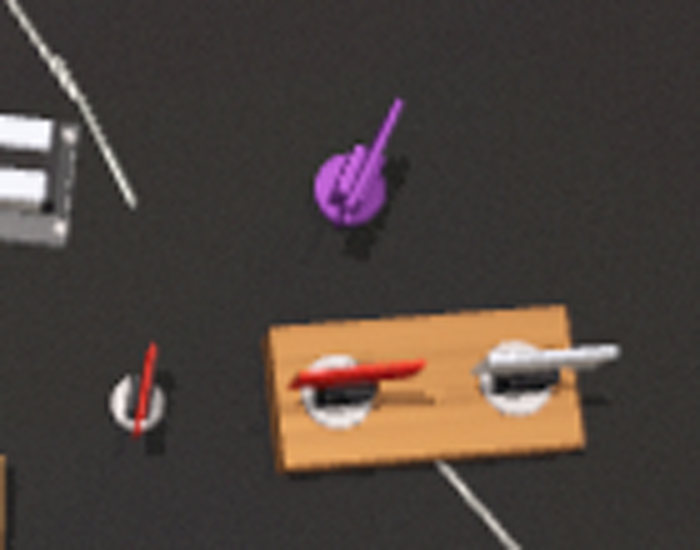

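The close crop shows the large red card in the left pocket of the stand at crop pixel (345,385), image (359,237). The small red holder (140,400) and the purple one (350,185) stand outside it, so the choice is confirmed. Next I go above it.

Call:
send_rows(
  targets="-60 -69 10 10 0;-120 -138 30 20 0;-180 -207 30 30 0;-240 -276 30 40 0;-300 -345 30 50 0;-360 -414 30 60 0;-420 -482 30 66 0;-460 -527 30 66 0;-481 -551 30 66 0;-481 -551 30 66 0;-481 -551 30 66 0;-481 -551 30 66 0;-481 -551 30 66 0;-481 -551 30 66 0;-481 -551 30 66 0",
)

```text
time: 2.02
ee_pos: [0.4393, -0.1947, 0.2202]
tcp_rot: [180.0, -0.0, 90.2]
wrist_force: [0.4, -1.0, 0.2]
opening: 0.0855
grasp_force: 0.0
```

```bash
python3 - <<'E'
from h import *
im,K,P,o=cam("wrist");print(o["time"],o["q"],o["ee_pos"],o["tcp_rot"])
np.savez("w1.npz",K=K,P=P);cv2.imwrite("pics/w1.png",im)
E
```

```text
2.025 [-2.39023986e+01 -5.05618644e+00 -3.26068679e+00  9.17829190e+01
  6.05168409e-03  6.59040886e+01] [ 0.43928384 -0.19465504  0.22020275] [ 1.79986045e+02 -3.88137775e-04  9.01935135e+01]
```

View pics/w1.png

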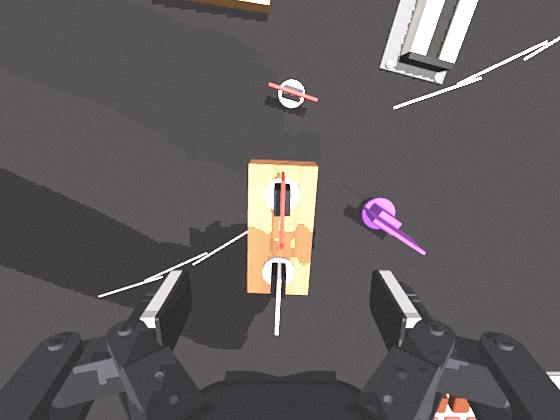

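The wrist view shows the red card running from (283,173) to (282,248), the collar disc centred near (281,195), and the white holder at (277,285).

```bash
python3 - <<'E'
from h import *
im=cv2.imread("pics/w1.png");d=np.load("w1.npz");K,P=d["K"],d["P"]
H,S,V=cv2.split(cv2.cvtColor(im,cv2.COLOR_BGR2HSV))
m=((H<8)|(H>172))&(S>120)&(V>90);m[:150]=0;m[270:]=0;m[:,:255]=0;m[:,310:]=0
for c in blobs(m,20):
    r=cv2.minAreaRect(c);b=cv2.boxPoints(r);w=plane(b,.099,K,P)
    print(r,np.round(w,4).tolist(),w.mean(0).round(4))
m=(V>185)&(S<50);m[:165]=0;m[225:]=0;m[:,:255]=0;m[:,310:]=0
y,x=np.nonzero(m);hull=cv2.convexHull(np.c_[x,y].astype(np.int32));print("collar",cv2.minEnclosingCircle(hull));
c,rr=cv2.minEnclosingCircle(hull);print(plane(c,.034,K,P).round(4), [plane(hull[:,0].min(0),.034,K,P).round(4).tolist(),plane(hull[:,0].max(0),.034,K,P).round(4).tolist()])
E
```

```text
((280.5, 199.0), (32.0, 1.0), 90.0) [[0.4389, -0.1714, 0.099], [0.4397, -0.1714, 0.099], [0.4398, -0.1988, 0.099], [0.439, -0.1988, 0.099]] [ 0.4393 -0.1851  0.099 ]
collar ((281.0, 194.5), 39.32248306274414)
[[ 0.44   -0.1991  0.034 ]] [[[0.4138, -0.1686, 0.034]], [[0.4699, -0.2315, 0.034]]]
```

Call:
send_rows(
  targets="-3.5 1 40 1 0;-3.5 1 80 1 0;-3.5 1 120 1 0;-3.5 1 145 1 0;-3.5 1 162 1 0;-3.5 1 162 1 0;-3.5 1 162 1 100;-3.5 1 162 1 200;-3.5 1 162 1 255;-3.5 1 162 1 255;-3.5 1 162 1 255;-3.5 1 162 1 255;-3.5 1 162 1 255;-3.5 1 162 1 255",
  newtons=60,
)

```text
time: 3.82
ee_pos: [0.4407, -0.1993, 0.0585]
tcp_rot: [180.0, 0.0, 89.1]
wrist_force: [-0.4, 0.3, 4.7]
opening: 0.015
grasp_force: 59.3
```

Call:
send_rows(
  targets="0 0 -30 0 255;0 0 -60 0 255;0 0 -100 0 255;45 40 -125 -10 255;90 80 -142 -20 255;130 120 -142 -30 255;170 155 -142 -40 255;210 185 -142 -50 255;235 207 -142 -60 255;247 217 -142 -70 255;247 217 -142 -78 255;247 217 -142 -78 255;247 217 -142 -78 255;247 217 -142 -78 255;247 217 -142 -78 255",
)

```text
time: 5.7
ee_pos: [0.6611, 0.0443, 0.2001]
tcp_rot: [180.0, 0.0, 167.1]
wrist_force: [1.3, -0.2, -1.0]
opening: 0.0148
grasp_force: 58.7
```

```bash
python3 - <<'E'
from h import *
im,K,P,o=cam("wrist");print(o["time"],o["q"],o["ee_pos"],o["tcp_rot"],o["opening"],o["wrist_force"])
np.savez("w2.npz",K=K,P=P);cv2.imwrite("pics/w2.png",im)
E
```

```text
5.7 [ 3.83225503e+00  2.02752117e+01  2.25477849e+01  9.22619881e+01
 -3.31590657e-04  1.67813912e+01] [0.66113202 0.04428464 0.200114  ] [1.79997261e+02 1.02300505e-02 1.67050864e+02] 0.01482009281262625 [ 1.2726985  -0.22425257 -0.96591883]
```

View pics/w2.png

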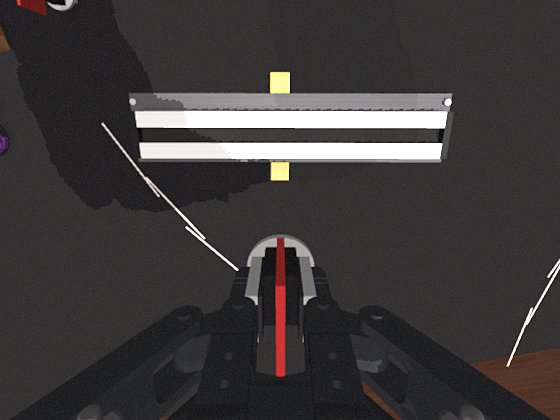

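The wrist view shows brass blocks at (280,83) and (280,171). The slot lies between rows 128 and 143, and the held holder is straight at column 280, with its collar's front edge at row 236.

```bash
python3 - <<'E'
from h import *
im=cv2.imread("pics/w2.png");d=np.load("w2.npz");K,P=d["K"],d["P"]
H,S,V=cv2.split(cv2.cvtColor(im,cv2.COLOR_BGR2HSV))
b=[]
for c in blobs((H>20)&(H<35)&(S>100)&(V>150),100):
    r=cv2.boundingRect(c)
    if r[1]<200: print(r); b.append(r)
b.sort(key=lambda r:r[1])
ps=[plane([r[0]+r[2]/2-.5,r[1]+r[3]/2-.5],.008,K,P)[0] for r in b]
print("blocks",np.round(ps,4),"dist",np.linalg.norm(ps[0]-ps[1]))
n=[]
for col in range(210,430,20):
    g=V[:,col].astype(float)
    dn=np.diff(g); e1=120+np.argmin(dn[120:136]); e2=134+np.argmax(dn[134:152])
    n.append((col,e1+.5,e2+.5))
n=np.array(n);print(n[:,1],n[:,2])
A=plane(n[:,[0,1]],.03,K,P);B=plane(n[:,[0,2]],.03,K,P)
M=(A+B)/2;s,i=np.polyfit(M[:,1],M[:,0],1);print("slot x=%.4f*y+%.4f"%(s,i),"rail y dir",np.degrees(np.arctan2(1,s)),"width",np.linalg.norm(A-B,axis=1).mean())
mark=(ps[0]+ps[1])/2
u=np.array([s,1])/np.hypot(s,1);p0=np.array([i,0]);t=p0+u*np.dot(mark[:2]-p0,u);print("mark",mark,"target",t, "off",np.linalg.norm(t-mark[:2]))
# holder offset
T=P@np.linalg.inv(np.array(camera_model("wrist")["T_tool_cam"]))
for z in (.024,.028):
    q=plane([280,236],T[2,3]-z,K,P)[0]; print("collar front in tool",(np.linalg.inv(T)@np.r_[q,1])[:3])
E
```

```text
Traceback (most recent call last):
IndexError: list index out of range
```

```bash
cat > m.py <<'E'
from h import *
im=cv2.imread("pics/w2.png");d=np.load("w2.npz");K,P=d["K"],d["P"]
hsv=cv2.cvtColor(im,cv2.COLOR_BGR2HSV);H,S,V=cv2.split(hsv);print(hsv[83,280],hsv[171,280])
b=[]
for c in blobs((S>90)&(V>150)&(H>15)&(H<40),100):
    r=cv2.boundingRect(c)
    if r[1]<200 and 250<r[0]<310: b.append(r)
print(b)
ps=[plane([r[0]+r[2]/2-.5,r[1]+r[3]/2-.5],.008,K,P)[0] for r in b]
print("blocks",np.round(ps,4),"dist",np.linalg.norm(ps[0]-ps[-1]))
n=[]
for col in range(210,430,20):
    dn=np.diff(V[:,col].astype(float)); n.append((col,120+np.argmin(dn[120:136])+.5,134+np.argmax(dn[134:152])+.5))
n=np.array(n);print(n[:,1],n[:,2])
A=plane(n[:,[0,1]],.03,K,P);B=plane(n[:,[0,2]],.03,K,P)
M=(A+B)/2;s,i=np.polyfit(M[:,1],M[:,0],1);print("slot x=%.4f*y+%.4f"%(s,i),"rail y dir",np.degrees(np.arctan2(1,s)),"width",np.linalg.norm(A-B,axis=1).mean())
mark=(ps[0]+ps[-1])/2
u=np.array([s,1])/np.hypot(s,1);p0=np.array([i,0]);t=p0+u*np.dot(mark[:2]-p0,u);print("mark",mark,"target",t, "off",np.linalg.norm(t-mark[:2]))
T=P@np.linalg.inv(np.array(camera_model("wrist")["T_tool_cam"]))
for z in (.024,.028):
    q=plane([280,236],T[2,3]-z,K,P)[0]; print("collar front in tool",(np.linalg.inv(T)@np.r_[q,1])[:3])
E
sed -i 's/(S>90)&(V>150)&(H>15)&(H<40)/(hsv[:,:,1]>90)\&(V>150)\&(H>15)\&(H<40)/' m.py; python3 m.py
```

```text
[ 30  75 255] [ 28  91 255]
[(271, 162, 18, 19), (270, 72, 20, 22)]
blocks [[0.6434 0.0487 0.008 ]
 [0.5612 0.0677 0.008 ]] dist 0.08426181026493199
[127.5 127.5 127.5 127.5 127.5 127.5 127.5 127.5 127.5 127.5 127.5] [142.5 142.5 142.5 142.5 142.5 142.5 142.5 142.5 142.5 142.5 142.5]
slot x=0.2297*y+0.5933 rail y dir 77.06416836087739 width 0.013519450545046148
mark [0.60230668 0.05820217 0.008     ] target [0.60643147 0.05725475] off 0.004232199998858298
collar front in tool [0.01794012 0.00071359 0.02399684]
collar front in tool [0.01622991 0.00071776 0.02799714]
```

Call:
send_rows(
  targets="20 0 20 0 255;40 0 50 0 255;56 0 80 0 255;56 0.5 100 0 255;56 0.5 100 0 255;56 0.5 100 0 255;56 0.5 100 0 255;56 0.5 100 0 255",
)

```text
time: 6.75
ee_pos: [0.6072, 0.0574, 0.1007]
tcp_rot: [180.0, 0.1, 167.1]
wrist_force: [0.3, -0.5, -1.6]
opening: 0.0152
grasp_force: 58.7
```

```bash
python3 - <<'E'
from h import *
im,K,P,o=cam("wrist");print(o["time"],o["ee_pos"],o["tcp_rot"],o["opening"],o["wrist_force"])
np.savez("w3.npz",K=K,P=P,tcp=o["ee_pos"]);cv2.imwrite("pics/w3.png",im)
cv2.imwrite("pics/w3c.png",cv2.resize(im[130:330,150:410],None,fx=3,fy=3,interpolation=cv2.INTER_CUBIC)[:600])
E
```

```text
6.75 [0.60716075 0.05742913 0.10070123] [1.79982056e+02 5.82489032e-02 1.67108845e+02] 0.015235202267945868 [ 0.31999015 -0.51791449 -1.56652822]
```

View pics/w3c.png

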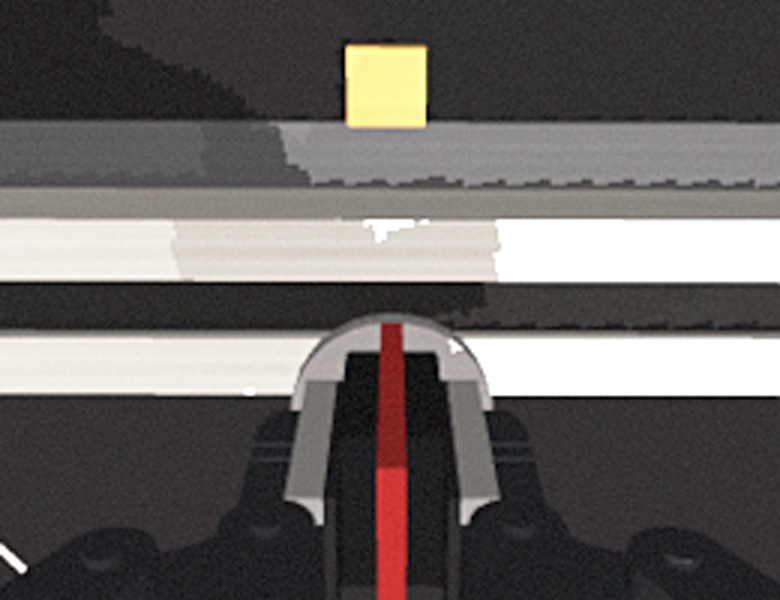

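The crop shows the slot between crop rows 283 and 338, and the collar's front edge at row 314, column 392. The brass block is centred at column 386.

```bash
python3 - <<'E'
from h import *
d=np.load("w3.npz");K,P=d["K"],d["P"]
T=P@np.linalg.inv(np.array(camera_model("wrist")["T_tool_cam"]))
f=lambda c,r,z:((np.linalg.inv(T)@np.r_[plane([150+(c+.5)/3-.5,130+(r+.5)/3-.5],z,K,P)[0],1])[:3]*1000).round(2)
for n,r in(("near",283),("far",338)):
    for c in (220,560): print(n,f(c,r,.03))
print("collar",f(392,314,T[2,3]-.024),f(392,314,T[2,3]-.028))
print("collar sides",f(293,405,T[2,3]-.024),f(492,405,T[2,3]-.024)); print("block",f(386,86,.008))
im=cv2.imread("pics/w3.png");g=cv2.cvtColor(im,cv2.COLOR_BGR2GRAY)
print(g[220:246,210],g[220:246,340],g[228:246,280])
E
```

```text
near [  6.7  -37.4   70.68]
near [ 6.67 38.5  70.71]
far [ -6.71 -38.17  70.7 ]
far [-6.74 39.27 70.72]
collar [18.88  0.89 23.98] [17.19  0.89 27.98]
collar sides [  1.37 -16.71  23.99] [ 1.35 18.68 24.  ]
block [47.13 -0.39 92.65]
[218 222 227 167  21  37  48  40  36  44  50  40  39  41  42  44  45  35
  36  41 105 136 171 231 235 234] [255 255 255 255  96  53  54  59  62  60  61  60  64  59  59  66  67  57
  30  31  98 140 193 255 255 255] [ 39  40  37  36  37  34  75 115 110  99  60  60  61  61  64  66  62  65]
```

Call:
send_rows(
  targets="0.6 0 10 0 255;0.6 0 20 0 255;0.6 0 26 0 255;0.6 0 28 0 255;0.6 0 29 0 255;0.6 0 30 0 255;0.6 0 31 0 255;0.6 0 31 0 255",
)

```text
time: 7.8
ee_pos: [0.6061, 0.0576, 0.069]
tcp_rot: [180.0, 0.0, 167.1]
wrist_force: [-0.2, -0.3, -1.5]
opening: 0.015
grasp_force: 58.8
```

Call:
send_rows(
  targets="0 0 1 0 255;0 0 2 0 255;0 0 3 0 255;0 0 4 0 255;0 0 4 0 255",
)

```text
time: 8.43
ee_pos: [0.6061, 0.0576, 0.0649]
tcp_rot: [-180.0, -0.0, 167.1]
wrist_force: [-0.1, 0.0, -1.1]
opening: 0.0146
grasp_force: 58.8
```

Call:
send_rows(
  targets="0 0 1 0 255;0 0 2 0 255;0 0 3 0 255;0 0 4 0 255;0 0 4.5 0 255;0 0 4.5 0 255",
)

```text
time: 9.18
ee_pos: [0.6062, 0.0576, 0.0615]
tcp_rot: [180.0, 0.0, 167.1]
wrist_force: [-3.2, -0.6, 7.8]
opening: 0.0148
grasp_force: 59.9
```

Call:
send_rows(
  targets="0.4 0 0.5 0 255;0.4 0 1 0 255;0.4 0 1 0 255;0.4 0 1 0 255",
)

```text
time: 9.68
ee_pos: [0.6062, 0.0576, 0.0608]
tcp_rot: [180.0, 0.1, 167.1]
wrist_force: [-2.2, -1.1, 8.1]
opening: 0.0149
grasp_force: 60.0
```

Call:
send_rows(
  targets="0 0 0.8 0 255;0 0 0.8 0 255;0 0 0.8 -5 255;0 0 0.8 -10 255;0 0 0.8 -15 255;0 0 0.8 -15 255",
)

```text
time: 10.42
ee_pos: [0.6068, 0.0578, 0.0604]
tcp_rot: [180.0, 0.2, -177.8]
wrist_force: [0.3, -0.0, 8.4]
opening: 0.015
grasp_force: 60.1
```

Call:
send_rows(
  targets="0 0 0 -8 255;0 0 0 -16 255;0 0 0 -24 255;0 0 0 -32 255;0 0 0 -40 255;0 0 0 -48 255;0 0 0 -56 255;0 0 0 -64 255;0 0 0 -70 255;0 0 0 -75 255;0 0 0 -75 255;0 0 0 -75 255",
)

```text
time: 11.92
ee_pos: [0.6069, 0.0578, 0.0604]
tcp_rot: [-179.8, 0.1, -102.9]
wrist_force: [-0.0, -0.6, 8.2]
opening: 0.015
grasp_force: 60.1
```

```bash
python3 - <<'E'
from h import *
im,K,P,o=cam("wrist");print(o)
cv2.imwrite("pics/w4.png",im)
E
```

```text
{'time': 11.925, 'q': array([ 5.44051018e+00,  1.34100118e+01, -1.39301866e+00,  7.50047895e+01,
        4.61810836e-03, -7.16819632e+01]), 'qd': array([ 0.12265032,  0.04156563, -0.00725812, -0.06118267,  0.01410314,
       -0.06684473]), 'joint_efforts': array([-7.18928827e-02, -5.56666088e+01,  4.17212391e+01, -6.36374782e-03,
       -3.60503315e-02,  1.52511976e-02]), 'ee_pos': array([0.6068621 , 0.05781986, 0.06039849]), 'tcp_rot': array([-1.79819010e+02,  6.47844764e-02, -1.02877417e+02]), 'wrist_force': array([-2.77248200e-03, -5.66610015e-01,  8.22272969e+00]), 'torque': array([0.03658838, 0.03404319, 0.10314796]), 'grasp_force': 60.11664390563965, 'opening': 0.014994028007145546}
```

View pics/w4.png

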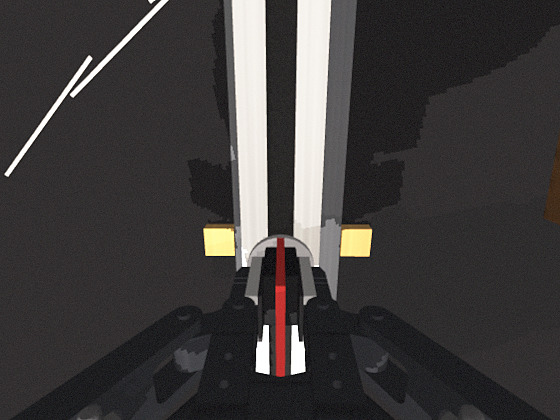

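The card at (281,238–375) is in line with the slot, and the brass blocks lie on either side at (220,241) and (356,241). The quarter turn is done, so I'll ease up, release and retreat.

Call:
send_rows(
  targets="0 0 -1 0 255;0 0 -1 0 255;0 0 -1 0 180;0 0 -1 0 100;0 0 -1 0 0;0 0 -1 0 0;0 0 -1 0 0;0 0 -1 0 0;0 0 -10 0 0;0 0 -30 0 0;0 0 -60 0 0;0 0 -100 0 0;0 0 -140 0 0;0 0 -160 0 0;0 0 -160 0 0;0 0 -160 0 0",
)

```text
time: 13.98
ee_pos: [0.6055, 0.0577, 0.2177]
tcp_rot: [179.9, -0.0, -102.9]
wrist_force: [0.4, 0.8, 0.7]
opening: 0.0852
grasp_force: 0.0
```

```bash
python3 - <<'E'
from h import *
im,K,P,o=cam("wrist");t=camera("top")[120:300,110:430]
print(o["time"],o["ee_pos"],o["opening"],o["wrist_force"],o["grasp_force"])
a=cv2.resize(t,(560,315));cv2.imwrite("pics/end.png",cv2.resize(np.vstack([im,a]),None,fx=.8,fy=.8))
E
```

```text
13.975 [0.60549973 0.05767561 0.21772496] 0.08520094167653006 [0.43845976 0.77557097 0.71037435] 0.0
```

View pics/end.png

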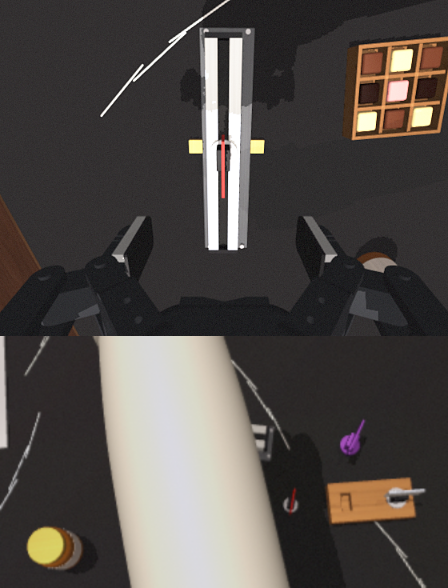

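The holder stands upright in the slot between the blocks (223,147), with its card in line with the rail. The left pocket of the stand is empty, and the white holder, box and jar are where they were.

```bash
python3 -c "
from workcell import ticket;print(ticket.job_done())"
```

```text
the job is handed in; nothing more can be done
None
```

The red holder is locked in the rail at the brass marker, upright with its card in line with the rail, and I handed the job in about 14 s into the 72 s limit; no verdict came back.

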